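Put the honey jars away in the hanging basket

ROBOT

A 6-joint arm with a two-finger parallel gripper is mounted at the origin on the work surface. World frame = base frame: x ahead of the robot, y to its left, z up, the work surface at z = 0. Lengths are in mm, angles in rad, forces in N, time in s.
With the tool pointing down it reaches from about 325 to 925 mm from the base axis. Payload 3.1 kg.
Tool frame: the origin (TCP) lies midway between the tips of the shut fingers; the grasp point (between the pads) lies 19 mm behind it (ctrl.pinch_z is the distance from the TCP to the grasp point, in mm); z points along the fingers, y is the direction in which the jaws open and shut (so a half turn about z gives the same grasp; the last joint's range is limited). The gripper opens to 85 mm and grips with 20 to 120 N. Pads are 22 mm wide; open, the fingers measure 114 mm over their backs; the gripper's body (76 mm by 85 mm) begins 54 mm behind the grasp point. The pads swing forward as they close: fully open they stand 13 mm farther back than shut.
Start: joints at [1.025, 0.217, 1.613, -0, 1.311, -0.112], TCP at [262.685, 567.129, 196.7] pointing down, gripper open.
Joint ranges: [-2.75, 2.75], [-0.78, 2.1], [0.31, 2.55], [-1.13, 4.27], [0.13, 2.63], [-2.58, 2.58]. Speed limits (rad/s): [2.79, 2.79, 3.14, 3.14, 3.14, 3.14].

INTERFACE

Orientations are given as [roll, pitch, yaw] about the fixed x, y, z axes, in that order (R = Rz(yaw) Ry(pitch) Rx(roll)).
In Python, from bench import ctrl, jaws, planner, sensors, vision gives the robot as it stands. Calls block until the motion is done:
- ctrl.move_ptp(position, orientation): joint-space move of the TCP to a pose.
- ctrl.servo_line(position, speed=150, orientation=None, contact_N=None): straight line of the TCP; orientation=None keeps the orientation; speed is the mean speed in mm/s. With contact_N (N) it stops when the force on the tool has changed by that much, and returns True; else False.
- ctrl.goto_joints(angles): joint-space move.
- jaws.command_gripper(opening, strength=None): finger opening in mm; strength is the grip in N (None keeps the last); returns when the fingers have stopped.
- ctrl.dwell(seconds).
- planner.inverse_kinematics(position, orientation): joint angles nearest the present ones, or None.
- sensors.state(): the state.
- vision.capture(name): name is "scene" or "top"; returns the picture (420x560x3 uint8, blue, green, red); there is no depth.
- vision.calibration(name): a dict with "vertical_fov" (degrees; the focal length in pixels is half the picture's height over the tangent of half this angle, whatever the lens; pixels are square), "cx", "cy" (the principal point, pixels), "distortion" ([k1, k2, p1, p2, k3] as OpenCV has them; the pictures are not rectified), "rvec" (rotation vector, rad) and "tvec" (3), from world to camera coordinates, as OpenCV has them. Camera axes: x right, y down, z forward; pixel columns grow to the right and rows downward; lengths in mm; the calibration is good to about 2 mm. A picture is of the moment at which its call begins. calibration takes no time and is no camera call.
A pose or a line that the arm cannot do raises ctrl.Unreachable and nothing moves.
- ctrl.job_done(): hands the job in, once; it reports no verdict.
The state is a dict: "clock": time; "joints": joint angles; "joint_velocities": joint speeds; "tau": joint torques, N m; "position": TCP position; "ee_rot": TCP orientation; "wrist_force": force on the tool from outside, world axes, zero at the start; "ft_torque": the same for the moment, N m; "gripper_width": finger opening in mm.
Only numpy, scipy, OpenCV 4.12 (cv2) and the standard library are available. Lean on these libraries where they do the work, as an engineer would, in place of code of your own. Each camera call takes 0.05 s, during which the arm holds its last target. There are 200 camera calls.

TASK

Lift the white basket up off the hook of its steel stand and stand it on the round cork mat, letting go of it there. Then put both honey jars from the yellow plate upright into the basket, one in each end compartment, and hang the loaded basket back on the hook by its handle bar. Do not drop or tip over anything, and leave the plate and the other things on the counter where they are.

Things in the scene. Friction and masses are not known exactly. Their poses are not given: they have to be found in the camera images.
- stand: Fixed steel hook stand, left or right of the mat. Origin on the counter below the hook seat, z up. Base plate 10 mm thick, x -40 to 150, y +-65 mm. 14 mm round post at x = +135 mm, 205 mm high. From its top an 8 mm round arm runs towards -x in the plane y = 0, sloping down to the seat at x = 0 (16 mm long; arm underside there z = 182 mm), then turns up to the free tip.
- hook_seat (a point): Top surface of the hook's seat, lowest place of the arm, where the basket's bar rests: (0, 0, 190 mm) in the stand. Axes as stand.
- basket: Loose white basket, 250 g, and brass bail. Origin: centre of underside, z up. Tray 200 (x) x 74 (y) x 35 mm high, walls and floor 4 mm; two 4 mm dividers make three equal compartments of 61 x 66 mm, centred at x = -65, 0, +65 mm. Bail in the plane x = 0: 8 mm legs at y = +-40 mm, level 8 mm bar along y. Starts on the hook, axes as the stand's, underside at 82 mm.
- bar (a point): Middle of the bar's underside, (0, 0, 108 mm) in the basket, axes as basket. Loaded, the jar tops are 34 mm below this, so the hook's arm passes between jars and bar with the bar held about 18 mm above the seat.
- hook_tip (a point): Centre of the hook's free rounded end (8 mm thick), (-30, 0, 196 mm) in the stand; its top is 10 mm above the seat. A bar comes off by rising more than 10 mm, then moving along the stand's -x more than 40 mm; it goes on in reverse.
- grip (a point): Centre of the wooden grip block on the bar's middle, (0, 0, 128 mm) in the basket: 16 (x) x 30 (y) x 28 mm high, z = 114 to 142 mm. Pinch it from above along the basket's y, at z about 136 mm. Over the end compartments there is room for a gripper's body beside this block.
- jar_a: Loose closed honey jar, upright cylinder 46 mm diameter, 70 mm high (amber glass, white screw lid on the top 14 mm), about 160 g. Origin: centre of its underside; z up. Stands on the yellow plate, its centre 72 mm from the other jar's.
- jar_b: The second honey jar, the same as jar_a.
- mat: Fixed round cork mat, 210 mm diameter, 4 mm thick, between the stand and the plate. Origin: centre of its underside, on the counter.
- plate: Loose yellow melamine plate, 200 mm diameter, 18 mm high at the rim, its inner floor 5 mm above the counter; both jars stand on it at the start, 36 mm either side of its centre. Origin: centre of its underside. To be left where it is.
- pump: Bystander: brushed-steel pump dispenser, 68 mm diameter, 182 mm tall, spout towards its -x. Origin: centre of its underside.
- bowl: Bystander: empty white porcelain bowl, 150 mm diameter, 60 mm high. Origin: centre of its underside.
- dipper: Bystander: wooden honey dipper 150 mm long, 26 mm thick, lying along its x axis on the robot's side of the mat. Origin: under its middle.
- lid: Bystander: green hard silicone lid lying upside down near the far edge, 124 mm diameter, 12 mm high. Origin: centre of its underside.
Things that resemble listed ones, but are neither listed nor needed, are in the scene too. Leave any turquoise look-alike of the jar_a alone. Leave any black look-alike of the jar_b alone.

How it is judged:
By the outcome, as a careful person would: the job done as asked, in the order asked, and still so for the second after the job is handed in, with the robot touching nothing.
It also fails if it takes over 72 s, if anything falls off the work surface, if the arm or the gripper's body presses on something with over 40 N, if the wrist force passes 120 N, or if a joint passes its speed limit or range.

## Working session

There is one attempt and no reset: what is moved stays moved. The work goes in short steps, each a Python script; the robot and the scene stay as the last script left them, time stands still between calls to the robot, and variables do not carry over. Pictures are saved under pics/ and viewed, about 8 in all and at most 12, crops included, and the job is handed in when it is done.

```bash
mkdir -p pics; ls
cat > h.py <<'E'
import numpy as np, cv2
from bench import ctrl, jaws, planner, sensors, vision
def cal(n):
    c=vision.calibration(n); f=210/np.tan(np.radians(c["vertical_fov"])/2)
    K=np.array([[f,0,c["cx"]],[0,f,c["cy"]],[0,0,1]]); R=cv2.Rodrigues(np.array(c["rvec"],float))[0]
    return K,np.array(c["distortion"],float),R,np.array(c["tvec"],float).ravel()
def ray(n,px):
    K,d,R,t=cal(n)
    u=cv2.undistortPoints(np.array(px,float).reshape(-1,1,2),K,d).reshape(-1,2)
    D=np.c_[u,np.ones(len(u))]@R
    return -R.T@t,D
def plane(n,px,z):
    o,D=ray(n,px); return o+D*((z-o[2])/D[:,2])[:,None]
def proj(n,P):
    K,d,R,t=cal(n); return cv2.projectPoints(np.array(P,float).reshape(-1,1,3),cv2.Rodrigues(R)[0],t,K,d)[0].reshape(-1,2)
def tri(pa,pb):
    o1,d1=ray("scene",pa);o2,d2=ray("top",pb);d1=d1[0]/np.linalg.norm(d1);d2=d2[0]/np.linalg.norm(d2)
    s=np.linalg.lstsq(np.c_[d1,-d2],o2-o1,rcond=None)[0]
    a=o1+s[0]*d1;b=o2+s[1]*d2; return (a+b)/2,np.linalg.norm(a-b)
E
python3 - <<'E'
from h import *
for n in("scene","top"):
    im=vision.capture(n);cv2.imwrite(f"pics/{n}0.png",im)
    K,d,R,t=cal(n);print(n,K[0,0],d,-R.T@t,R[2])
print(sensors.state())
E
```

```text
pics
scene 488.72864614714894 [-0.11270062  0.          0.          0.          0.        ] [1049.30280276 -375.89348365 1085.12293044] [-0.43932185  0.34267356 -0.83040421]
top 464.169982870273 [7.8676302e-06 0.0000000e+00 0.0000000e+00 0.0000000e+00 0.0000000e+00] [ 463.70878528   25.69699925 1220.35517207] [ 0.09410541  0.00439683 -0.99555253]
{'clock': 0.1, 'joints': array([ 1.02481594e+00,  2.17668722e-01,  1.61482421e+00, -1.21286615e-06,
        1.31131598e+00, -1.12201364e-01]), 'joint_velocities': array([ 0.00180788, -0.00057598, -0.00277716,  0.00117647, -0.00227261,
       -0.00045821]), 'tau': array([-1.50419135e-03, -3.98073006e+01, -3.04969597e+01, -2.76960918e-04,
        4.17268602e-03,  1.00515820e-05]), 'position': array([262.23313003, 566.40426133, 195.47875783]), 'ee_rot': array([-3.13939021e+00, -2.46980453e-04,  2.70781367e+00]), 'wrist_force': array([ 0.46981612, -0.44081211,  0.99221338]), 'ft_torque': array([ 0.03235504,  0.05961869, -0.02980747]), 'gripper_width': 85.37719832943785}
```

View pics/scene0.png

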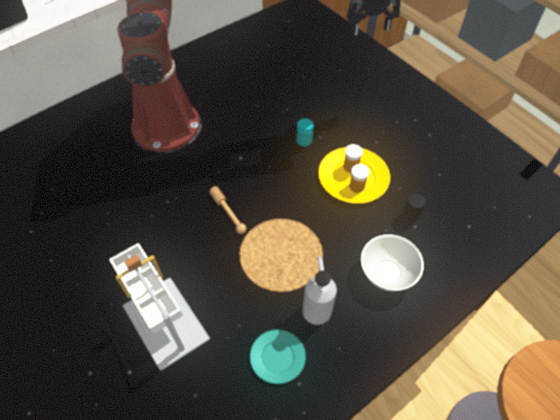

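View pics/top0.png

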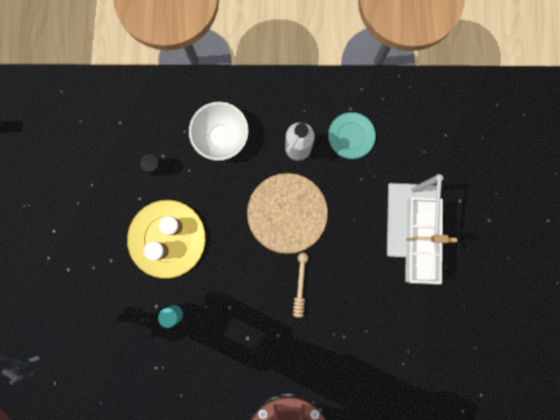

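The top view shows the yellow plate at (167,239) with two white‑lidded jars at (168,226) and (155,251). The cork mat is at (288,213), the basket at (425,240) with its brown grip at (440,239), and the stand's base plate and post are at (398,220) and (440,180). Things that could be taken for the jars are the turquoise jar at (170,316) and the black one at (149,162). Both stand off the plate, so the white‑lidded pair are the ones. Next I'll check that in a close crop.

Run:
```python
from h import *
s=cv2.imread("pics/scene0.png");t=cv2.imread("pics/top0.png")
r=lambda i,x,y,w,h:cv2.resize(i[y:y+h,x:x+w],(400,300),interpolation=cv2.INTER_CUBIC)
cv2.imwrite("pics/crop1.png",np.vstack([np.hstack([r(s,90,235,160,120),r(t,350,170,160,120)]),np.hstack([r(s,310,130,100,75),r(t,120,200,100,75)])]))
for n,im in(("scene",s),("top",t)):
    hsv=cv2.cvtColor(im,cv2.COLOR_BGR2HSV)
    def comps(m,lo=15):
        c,_=cv2.findContours(m.astype(np.uint8),cv2.RETR_EXTERNAL,cv2.CHAIN_APPROX_NONE)
        return [x for x in c if cv2.contourArea(x)>lo]
    H,S,V=[hsv[...,i].astype(int) for i in range(3)]
    for nm,m in (("yellow",(abs(H-26)<5)&(S>180)&(V>120)),("white",(S<70)&(V>175)),("cork",(abs(H-15)<6)&(S>60)&(S<190)&(V>110)),("brown",(abs(H-10)<7)&(S>110)&(V>70))):
        for c in comps(m):
            (x,y),(w,h),a=cv2.minAreaRect(c)
            if y<90 and n=="top" or x>430: continue
            if n=="scene" and y<110: continue
            print(n,nm,round(x,1),round(y,1),round(w,1),round(h,1),round(a),cv2.contourArea(c),end=" ")
            z={"yellow":18,"white":75,"cork":4,"brown":142}[nm]
            print(plane(n,[[x,y]],z)[0].round(0))
```

```text
scene yellow 353.8 175.4 72.5 55.6 3 2338.0 [508. 313.  18.]
scene white 166.1 346.2 21.0 37.8 20 330.0 [ 637. -355.   75.]
scene white 327.0 293.0 14.1 24.0 45 218.5 [750.  -1.  75.]
scene white 162.5 309.0 99.4 47.9 58 3257.0 [ 558. -317.   75.]
scene white 320.0 262.6 13.7 4.5 79 46.0 [681.  37.  75.]
scene white 128.2 258.5 18.6 34.7 61 281.5 [ 397. -317.   75.]
scene white 392.0 262.0 62.2 55.2 45 2678.0 [784. 172.  75.]
scene white 359.5 171.5 15.0 17.0 90 202.5 [536. 298.  75.]
scene white 354.0 151.0 14.0 16.0 90 178.0 [474. 335.  75.]
scene cork 134.4 265.3 19.3 42.4 67 185.0 [ 378. -310.    4.]
scene cork 280.8 254.8 78.5 77.8 45 4691.0 [577.   1.   4.]
scene cork 227.8 209.5 55.0 10.0 55 347.5 [381. -26.   4.]
scene cork 355.4 171.7 37.8 16.9 74 98.0 [493. 335.   4.]
scene brown 132.8 262.6 10.7 13.4 63 116.0 [ 456. -318.  142.]
scene brown 162.3 114.3 72.0 67.7 73 2874.5 [ 96. -36. 142.]
top white 262.0 414.0 8.0 8.0 90 53.0 [84. 65. 75.]
top white 153.0 250.5 19.0 18.0 90 268.5 [470. 336.  75.]
top white 168.0 225.0 18.4 18.4 45 263.0 [533. 301.  75.]
top white 414.5 229.0 108.0 53.0 90 4347.0 [ 526. -308.   75.]
top white 295.0 138.0 26.0 16.0 90 226.0 [754. -13.  75.]
top white 218.0 130.5 57.0 58.0 90 2586.0 [772. 181.  75.]
top cork 299.8 284.9 10.1 64.4 5 393.0 [383. -28.   4.]
top cork 286.8 212.7 79.9 79.2 45 4984.5 [571.   6.   4.]
top brown 300.9 414.9 16.5 8.6 8 27.5 [105. -25. 142.]
top brown 279.0 411.5 15.0 24.0 90 60.5 [112.  25. 142.]
```

View pics/crop1.png

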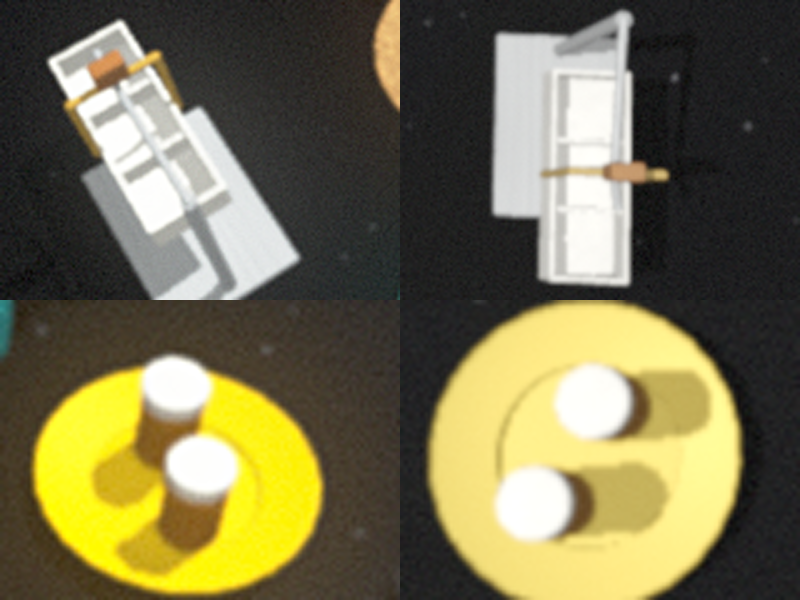

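The crop shows the two white‑lidded amber jars on the yellow plate (lid pixels (168,225) and (153,250.5)), which confirms the choice. In the top view the stand's base plate corners are at about (389,183) and (388,256), the tray rim's right edge runs from (442,198) to (442,284), and the grip is at (440,239).

Run:
```python
from h import *
C=lambda x,y:[350+(x-400)*.4,170+y*.4]      # top crop
S=lambda x,y:[90+x*.4,235+y*.4]
print("base",plane("top",[C(497,33),C(494,215)],10))
print("base scene",plane("scene",[S(198,108),S(300,258),S(83,176)],10))
print("rim top", plane("top",[C(630,71),C(630,284),C(548,70),C(540,278)],117))
print("rim scene", plane("scene",[S(123,20),S(49,62),S(228,196),S(152,237)],117))
print("grip top", plane("top",[C(625,166)],142))
print("bar ends", tri(S(68,105),C(542,174)), tri(S(158,57),C(665,175)))
print("post top/elbow",plane("top",[C(625,18)],205))
print("grip scene top",plane("scene",[S(105,62)],142), tri(S(107,68),C(626,172)))
```

```text
base [[ 649.92515337 -261.7496929    10.        ]
 [ 459.29044229 -255.31190943   10.        ]]
base scene [[ 465.94927822 -258.43351045   10.        ]
 [ 654.27683188 -262.66313073   10.        ]
 [ 461.50106876 -384.55175713   10.        ]]
rim top [[ 597.34406046 -362.71793677  117.        ]
 [ 395.81119996 -357.02883474  117.        ]
 [ 597.94420858 -284.43877252  117.        ]
 [ 400.94317213 -272.67058414  117.        ]]
rim scene [[ 403.37247391 -279.64831676  117.        ]
 [ 401.20555045 -355.92676646  117.        ]
 [ 611.07568574 -292.56368358  117.        ]
 [ 604.00699538 -363.0821176   117.        ]]
grip top [[ 505.60538484 -346.78445189  142.        ]]
bar ends (array([ 480.05850893, -320.22684005,  122.75135524]), np.float64(94.87266092573591)) (array([ 513.63363488, -312.43784052,  250.7779902 ]), np.float64(68.50559025557891))
post top/elbow [[ 633.81866275 -328.6587906   205.        ]]
grip scene top [[ 448.45457187 -315.99774596  142.        ]] (array([ 498.18024711, -322.54793076,  211.71534684]), np.float64(1.9194921912112413))
```

Three independent measures put the stand origin at about (499,-322.6) with yaw about -0.029: base-plate edge, tray rim and triangulated grip. The grip triangulated to z=212 against an expected 210. On the mat I'll turn the basket 90° to keep it clear of the pump and dipper.

```bash
cat >> h.py <<'E'
O=np.array([499.,-322.6]); YS=-0.029; MAT=np.array([573.,4.])
pi=np.pi
def dn(yaw): return [pi,0,yaw]
def st(x,y,z):  # stand frame -> world
    c,s=np.cos(YS),np.sin(YS); return [O[0]+c*x-s*y,O[1]+s*x+c*y,z]
def rep(m=""):
    s=sensors.state(); print(m,round(s["clock"],1),s["position"].round(1),s["ee_rot"].round(3),s["wrist_force"].round(1),round(s["gripper_width"],1))
E
python3 - <<'E'
from h import *
print(ctrl.pinch_z)
for p,y in ((st(0,0,300),YS),(st(0,0,199),YS),(st(-155,0,217),YS),([400,-150,215],.7),([*MAT,122],YS+pi/2),([470,336,50],.5),([533,301,50],.5)):
    print(p,y,planner.inverse_kinematics(p,dn(y)))
ctrl.move_ptp(st(0,0,290),dn(YS)); jaws.command_gripper(62,60); rep()
for n in("scene","top"): cv2.imwrite(f"pics/{n}1.png",vision.capture(n))
s=cv2.imread("pics/scene1.png");t=cv2.imread("pics/top1.png")
r=lambda i,x,y,w,h:cv2.resize(i[y:y+h,x:x+w],(400,300),interpolation=cv2.INTER_CUBIC)
cv2.imwrite("pics/crop2.png",np.hstack([r(s,90,195,160,120),r(t,350,170,160,120)]))
E
```

```text
18.700000000000003
[np.float64(499.0), np.float64(-322.6), 300] -0.029 [-6.91985852e-01  8.70171035e-02  1.56797015e+00 -4.44089210e-16
  1.48660540e+00  9.07810475e-01]
[np.float64(499.0), np.float64(-322.6), 199] -0.029 [-6.91985852e-01  1.50288001e-01  1.68618523e+00 -4.44089210e-16
  1.30511943e+00  9.07810475e-01]
[np.float64(344.0651729322716), np.float64(-318.10563002267367), 217] -0.029 [-8.96161679e-01 -1.44121856e-01  1.94711509e+00 -4.44089210e-16
  1.33859942e+00  7.03634647e-01]
[400, -150, 215] 0.7 [-5.23370524e-01 -2.43332517e-01  2.03372173e+00 -4.44089210e-16
  1.35120344e+00  3.47425803e-01]
[np.float64(573.0), np.float64(4.0), 122] 1.5417963267948966 [-1.15486283e-01  1.82847604e-01  1.80125326e+00 -4.44089210e-16
  1.15749179e+00 -8.64862833e-02]
[470, 336, 50] 0.5 [ 4.99193995e-01  2.85958027e-01  1.82920264e+00 -4.44089210e-16
  1.02643199e+00  1.56999032e+00]
[533, 301, 50] 0.5 [ 3.99472775e-01  3.50252020e-01  1.74454477e+00 -4.44089210e-16
  1.04679587e+00  1.47026910e+00]
 3.7 [ 499.1 -322.4  290. ] [-3.142  0.    -0.029] [ 0.7 -0.3 -0.1] 62.0
```

View pics/crop2.png

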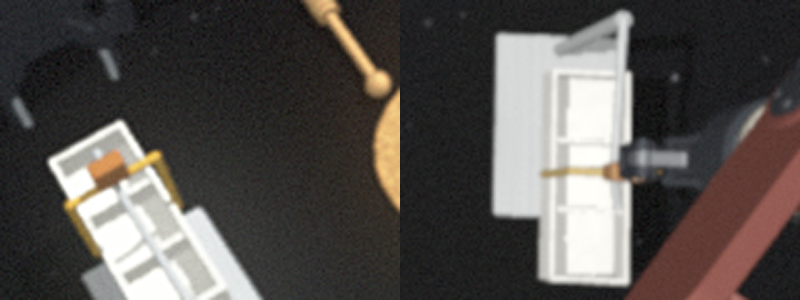

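The fingers hang above the grip: tips at scene pixels about (101,245) and (135,226), grip at about (132,262). Before descending I'll check the tip midpoint against a projection and the arm positions used for the grip.

Run:
```python
from h import *
print(proj("scene",[[499,-322.4,296],[499,-322.4,224],[499,-322.4,210]]))  # tips mid ~(118.2,235.6); grip top ~(132,259.8)
h=ctrl.servo_line(st(0,0,199.5),100,contact_N=8); rep(h)
if not h:
    jaws.command_gripper(0,70); rep("grip")
    cv2.imwrite("pics/scene2.png",vision.capture("scene"))
    ctrl.servo_line(st(0,0,217.5),60); rep("lift")
    cv2.imwrite("pics/scene3.png",vision.capture("scene"))
    s=cv2.imread("pics/scene2.png");t=cv2.imread("pics/scene3.png")
    r=lambda i,x,y,w,h:cv2.resize(i[y:y+h,x:x+w],(400,300),interpolation=cv2.INTER_CUBIC)
    cv2.imwrite("pics/crop3.png",np.hstack([r(s,90,220,160,120),r(t,90,220,160,120)]))
```

```text
[[121.75109958 241.24326302]
 [131.08655382 259.52427933]
 [132.7783562  262.82255926]]
False 4.9 [ 499.6 -323.1  200.5] [ 3.14e+00 -1.00e-03 -2.90e-02] [ 0.3 -0.2  0.9] 61.9
grip 5.5 [ 499.  -322.6  199.5] [-3.142  0.    -0.029] [-0.7 -1.  -0.1] -0.0
lift 6.0 [ 499.5 -323.   218.6] [ 3.14e+00 -1.00e-03 -2.90e-02] [0.3 0.2 0.8] 0.0
```

View pics/crop3.png

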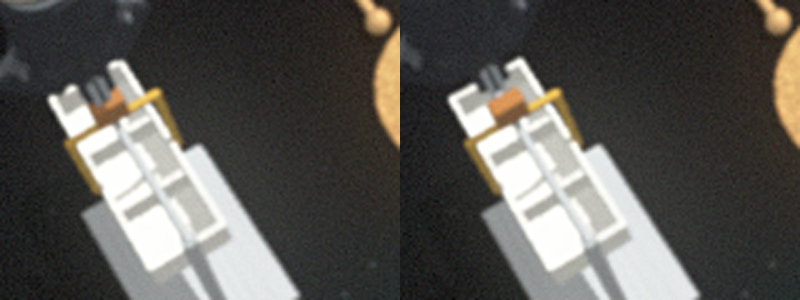

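The fingers shut to 0 mm, so they missed the block and the basket didn't move. The shut tips are at scene pixel (128,255), but the TCP should project to about (132,261), so the fingers are either short in x or high. I'll look at both views with predicted marks.

Run:
```python
from h import *
p=sensors.state()["position"];rep()
L=[]
for n,(x,y) in (("scene",(100,225)),("top",(405,205))):
    im=vision.capture(n);cv2.imwrite(f"pics/{n}4.png",im)
    c=cv2.resize(im[y:y+75,x:x+50],(400,600),interpolation=cv2.INTER_CUBIC)
    q=(proj(n,[p,p+[0,0,40]])-[x,y]+.5)*8
    print(n,q/8+[x,y])
    for a,k in zip(q,((0,255,0),(0,0,255))): cv2.circle(c,tuple(int(v) for v in a),4,k,-1)
    L.append(c)
cv2.imwrite("pics/crop4.png",np.hstack(L))
```

```text
6.0 [ 499.1 -322.7  217.9] [ 3.141e+00 -1.000e-03 -2.900e-02] [-0.6  0.2 -0.8] 0.0
scene [[132.23347838 261.59259545]
 [127.22933544 251.82718521]]
top [[441.53498788 238.5398475 ]
 [448.24788262 237.88887575]]
```

View pics/crop4.png

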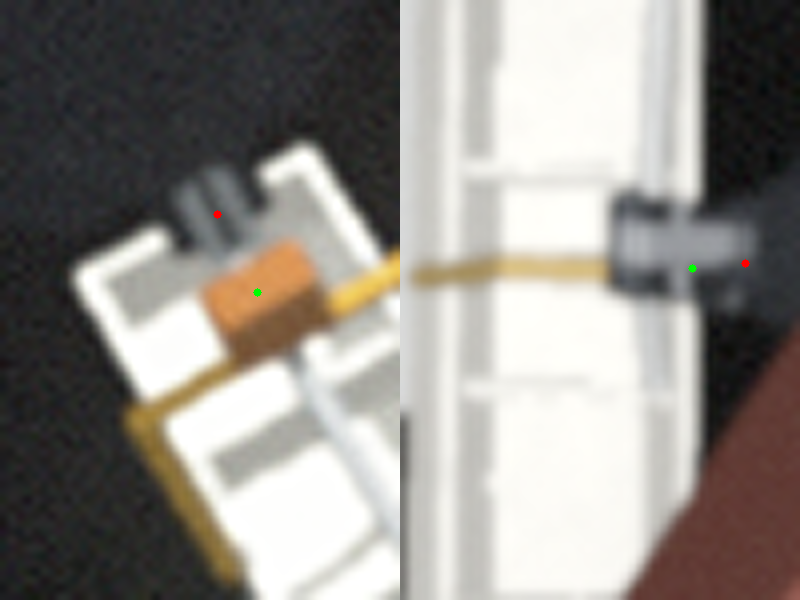

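In both views the fingers line up over the block, so x and y are fine. The shut tips appear about 26 mm above the reported TCP, at z≈244 instead of 218, which explains the closing above the block. I'll check this with a gentle probe onto the block's top, which should be at z=224.

Run:
```python
from h import *
print(ctrl.servo_line(st(0,0,182),30,contact_N=4)); rep("probe")
cv2.imwrite("pics/scene5.png",vision.capture("scene"))
ctrl.servo_line(st(0,0,225),100); rep()
```

```text
True
probe 7.0 [ 499.  -322.6  188.9] [-3.141  0.    -0.029] [-0.9  0.3  4. ] -0.5
 7.6 [ 499.  -322.6  225. ] [-3.14e+00  2.00e-03 -2.90e-02] [-0.1 -0.1  0.1] -0.2
```

Contact came at TCP z=188.9, where the spec predicts 224. The tool's reported z is therefore about 35 mm low relative to the block here, and physical contact is the better reference. I'll grasp relative to the probe, with contact stops.

Run:
```python
from h import *
jaws.command_gripper(62,70)
h=ctrl.servo_line(st(0,0,166),80,contact_N=6); rep(h)
w0=sensors.state()["wrist_force"]
jaws.command_gripper(0,70); rep("grip")
cv2.imwrite("pics/scene6.png",vision.capture("scene"))
if sensors.state()["gripper_width"]>20:
    z=sensors.state()["position"][2]
    ctrl.servo_line(st(0,0,z+18),50); ctrl.dwell(.3); rep("lift")
for n in("scene","top"): cv2.imwrite(f"pics/{n}7.png",vision.capture(n))
s=cv2.imread("pics/scene6.png");t=cv2.imread("pics/scene7.png")
r=lambda i,x,y,w,h:cv2.resize(i[y:y+h,x:x+w],(400,300),interpolation=cv2.INTER_CUBIC)
cv2.imwrite("pics/crop5.png",np.hstack([r(s,90,220,120,90),r(t,90,220,120,90)]))
```

```text
False 9.1 [ 499.4 -322.9  166.5] [-3.141e+00  1.000e-03 -2.900e-02] [ 0.5 -1.7  0.6] 61.7
grip 9.5 [ 499.6 -323.   167.1] [-3.141  0.    -0.029] [0.  0.3 3. ] 28.3
lift 10.3 [ 498.8 -322.4  184.7] [-3.14e+00  3.00e-03 -2.90e-02] [ 0.5 -0.  -2.4] 28.8
```

View pics/crop5.png

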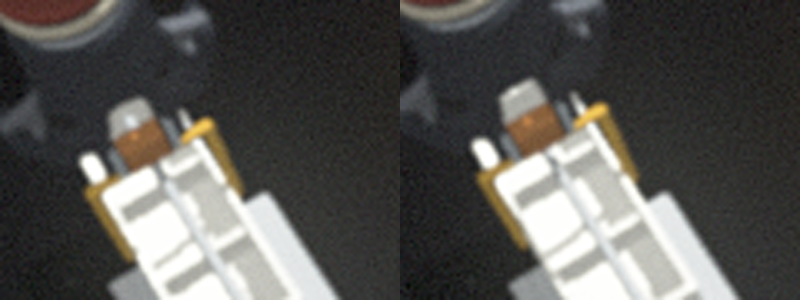

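The grip block is held (28 mm against 30 expected), the basket's weight shows on the wrist, and the bar is clear of the hook. Now I'll take it off along -x and carry it to the mat.

Run:
```python
from h import *
ctrl.servo_line(st(-155,0,185),130); rep("off")
ctrl.servo_line([400,-160,170],200,dn(YS+pi/4)); rep()
ctrl.servo_line([*MAT,115],180,dn(YS+pi/2)); rep("over mat")
ctrl.dwell(.2)
L=[]
for n,(x,y) in (("scene",(170,150)),("top",(190,110))):
    im=vision.capture(n);cv2.imwrite(f"pics/{n}8.png",im); L.append(cv2.resize(im[y:y+180,x:x+180],(400,400)))
cv2.imwrite("pics/crop6.png",np.hstack(L))
```

```text
off 11.8 [ 344.7 -318.3  185.2] [-3.14e+00  1.00e-03 -2.90e-02] [ 0.4 -0.2 -3.3] 28.7
 12.8 [ 400.1 -160.6  170.2] [3.141e+00 1.000e-03 7.560e-01] [-0.3 -0.4 -3.1] 28.0
over mat 14.3 [572.6   3.4 115.1] [-3.141  0.     1.541] [ 0.3  0.2 -2.4] 28.4
```

View pics/crop6.png

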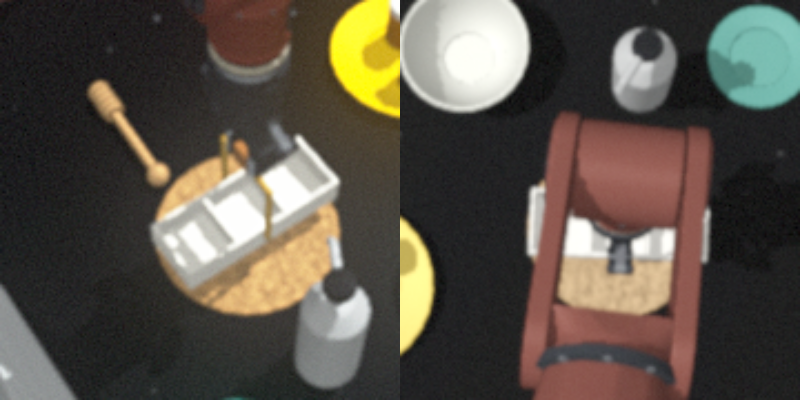

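The basket hangs level over the mat: tray centre at top pixel (289,210), mat centre (287,213). It is clear of the pump and dipper, so I'll lower it to contact.

Run:
```python
from h import *
print(ctrl.servo_line([*MAT,80],35,contact_N=4)); rep("down")
z=sensors.state()["position"][2]
jaws.command_gripper(60); rep("open")
ctrl.servo_line([*MAT,z+80],150); rep()
ctrl.move_ptp([440,250,200],dn(.5))
L=[]
for n,(x,y) in (("scene",(200,180)),("top",(210,140))):
    im=vision.capture(n);cv2.imwrite(f"pics/{n}9.png",im); L.append(cv2.resize(im[y:y+150,x:x+150],(400,400)))
cv2.imwrite("pics/crop7.png",np.hstack(L))
```

```text
True
down 15.3 [572.6   4.4  89.8] [-3.140e+00 -1.000e-03  1.542e+00] [-0.7  1.1  3.4] 28.9
open 15.7 [570.7   4.5  88.1] [-3.137e+00 -1.000e-03  1.541e+00] [ 0.1  0.2 -0.6] 60.0
 16.4 [572.4   4.1 169.1] [-3.136e+00 -1.000e-03  1.541e+00] [ 0.4  0.4 -0.8] 60.0
```

View pics/crop7.png

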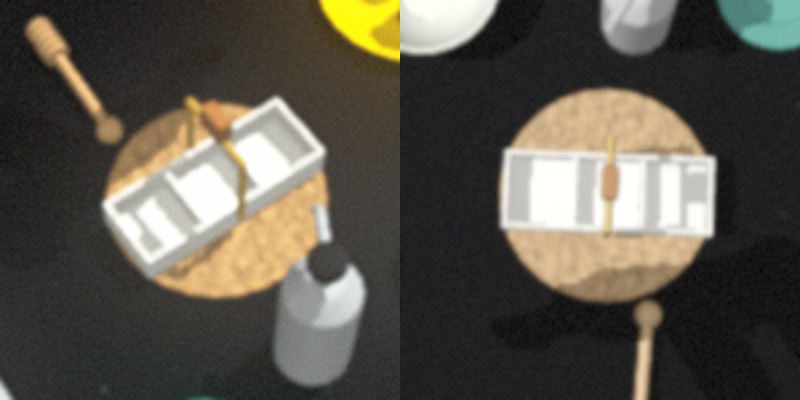

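Run:
```python
from h import *
q=[[210+(x-400)*.375,140+y*.375] for x,y in((504,149),(715,156),(713,237),(502,230))]
P=plane("top",q,39);print(P.round(1),P.mean(0)); print("yaw", np.degrees(np.arctan2(*(P[0]-P[1]+P[3]-P[2])[1::-1])))
qs=[[200+x*.375,180+y*.375] for x,y in((277,98),(104,205),(325,150),(150,275))]
P=plane("scene",qs,39);print(P.round(1),P.mean(0))
# jars: refined by lid centroid at z=75 in both views, from first pictures
for a,b in (((354,151),(153,250.5)),((359.5,171.5),(168,225))): print(tri(a,b), plane("scene",[a],75)[0].round(1),plane("top",[b],75)[0].round(1))
```

```text
[[611.  103.9  39. ]
 [605.2 -98.9  39. ]
 [527.3 -96.6  39. ]
 [533.  104.9  39. ]] [569.1421169    3.32139668  39.        ]
yaw 88.36436386685482
[[ 540.5  104.8   39. ]
 [ 535.3  -95.3   39. ]
 [ 613.5  103.5   39. ]
 [ 618.  -103.7   39. ]] [576.80034798   2.29752892  39.        ]
(array([470.47516954, 338.41383876,  69.34299065]), np.float64(1.3633875272811649)) [474.  335.1  75. ] [470.  336.3  75. ]
(array([533.16850508, 302.23769073,  68.62040336]), np.float64(0.8972186964087041)) [536.2 297.6  75. ] [533.1 301.1  75. ]
```

Averaging the two views puts the basket at about (573,3), which matches the robot. The views carry opposite ~4 mm x biases, so I average. The fall from hook to mat was 77 mm against 78 expected, so the z offset is constant. The jars average to (472,335.7) and (534.7,299.4), 72.4 mm apart as they should be.

```bash
cat >> h.py <<'E'
B=np.array([572.7,3.8]); AX=np.array([0.029,1.])
def pick(j,zp=5):
    yp=2.62
    ctrl.move_ptp([*j,110],dn(yp)); jaws.command_gripper(78,40)
    h=ctrl.servo_line([*j,zp],110,contact_N=6); rep(("pick",h))
    if h: return False
    jaws.command_gripper(0,45); rep("grip")
    return 40<sensors.state()["gripper_width"]<52
def place(s,zp=5):
    c=B+AX*s
    p=sensors.state()["position"]; ctrl.servo_line([p[0],p[1],zp+165],220)
    ctrl.servo_line([*c,zp+165],250,dn(1.542))
    ctrl.servo_line([*c,zp+50],150); ctrl.dwell(.1)
E
python3 - <<'E'
from h import *
if pick([472,335.7]):
    p=sensors.state()["position"]; ctrl.servo_line([p[0],p[1],35],60); ctrl.dwell(.2); rep("lift")
L=[]
for n,(x,y) in (("scene",(300,100)),("top",(110,180))):
    im=vision.capture(n);cv2.imwrite(f"pics/{n}10.png",im); L.append(cv2.resize(im[y:y+120,x:x+120],(400,400),interpolation=cv2.INTER_CUBIC))
cv2.imwrite("pics/crop8.png",np.hstack(L))
E
```

```text
('pick', False) 21.1 [472.9 336.2   5.9] [3.14e+00 1.00e-03 2.62e+00] [ 0.6 -0.   0.5] 78.3
grip 21.4 [472.7 336.    6.1] [3.14e+00 1.00e-03 2.62e+00] [-0.7 -1.   5.1] 45.4
lift 22.3 [472.2 335.8  34.4] [-3.141e+00 -1.000e-03  2.620e+00] [ 0.4 -0.1 -1.4] 45.0
```

View pics/crop8.png

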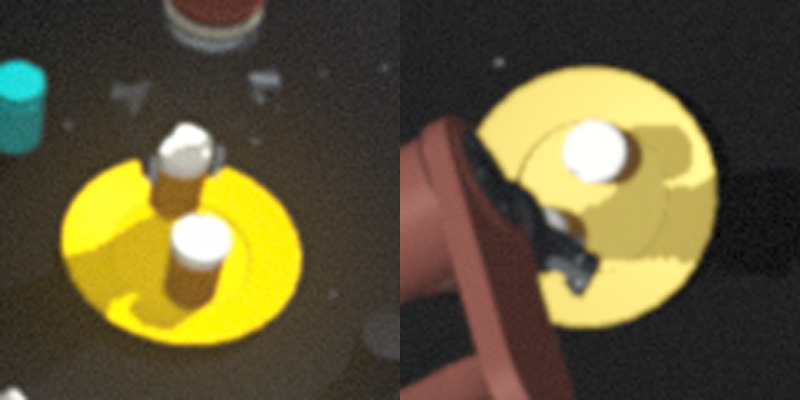

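The first jar is held upright at its lid (scene (355,155), width 45), and the second is undisturbed. I'll place it in the -y compartment.

```bash
cat >> h.py <<'E'
def drop(s,zp=5):
    c=B+AX*s
    h=ctrl.servo_line([*c,zp-3],40,contact_N=4); rep(("down",h))
    z=sensors.state()["position"][2]
    if z<zp+8 and h: jaws.command_gripper(64); ctrl.servo_line([*c,z+110],180); return True
    return False
E
python3 - <<'E'
from h import *
place(-65); rep(); ok=drop(-65); rep(ok)
if ok and pick([534.7,299.4]):
    place(65); rep("above +y")
L=[]
for n,(x,y) in (("scene",(200,170)),("top",(210,140))):
    im=vision.capture(n);cv2.imwrite(f"pics/{n}11.png",im); L.append(cv2.resize(im[y:y+150,x:x+150],(400,400),interpolation=cv2.INTER_CUBIC))
cv2.imwrite("pics/crop9.png",np.hstack(L))
E
```

```text
26.0 [572.3 -61.5  56.7] [3.138e+00 1.000e-03 1.542e+00] [-0.2 -1.  -1.7] 44.8
('down', True) 27.0 [570.4 -61.1   9.1] [-3.14  -0.     1.542] [ 1.  -0.3  3.8] 44.6
True 28.1 [569.9 -61.  118.1] [-3.135e+00 -1.000e-03  1.542e+00] [-0.4  0.2 -0. ] 64.3
('pick', False) 30.9 [535.6 299.8   6. ] [3.14e+00 1.00e-03 2.62e+00] [-0.2  0.4 -0.1] 78.1
grip 31.2 [535.6 299.8   6.2] [3.14e+00 1.00e-03 2.62e+00] [-0.5 -0.3  4.6] 44.9
above +y 34.4 [576.2  68.9  56.7] [ 3.138 -0.     1.542] [ 0.4 -0.3 -1.8] 45.1
```

View pics/crop9.png

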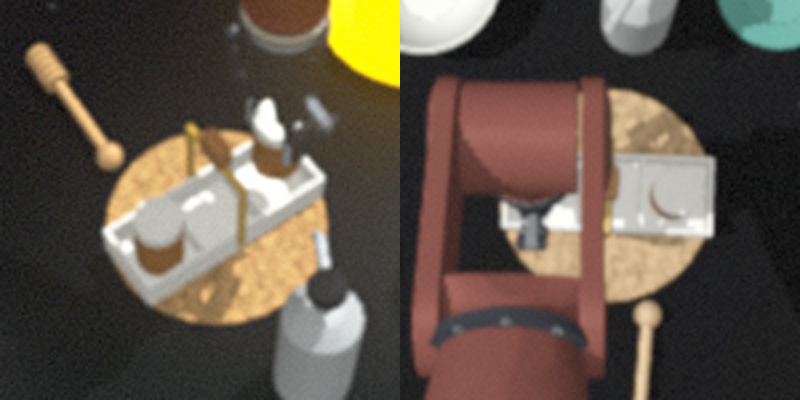

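The first jar stands in the -y compartment. The second is over the +y compartment, aligned. I'll drop it and regrip the basket.

Run:
```python
from h import *
ok=drop(65); rep(ok)
if ok:
    ctrl.servo_line([*B,175],200,dn(YS+pi/2)); ctrl.dwell(.2)
    h=ctrl.servo_line([*B,89],90,contact_N=6); rep(("at grip",h))
    if not h:
        jaws.command_gripper(0,90); rep("grip")
        if sensors.state()["gripper_width"]>20:
            ctrl.servo_line([*B,105],40); ctrl.dwell(.2); rep("lift")
            ctrl.servo_line([*B,150],120)
L=[]
for n,(x,y) in (("scene",(190,150)),("top",(210,140))):
    im=vision.capture(n);cv2.imwrite(f"pics/{n}12.png",im); L.append(cv2.resize(im[y:y+150,x:x+150],(400,400),interpolation=cv2.INTER_CUBIC))
cv2.imwrite("pics/crop10.png",np.hstack(L))
```

```text
('down', True) 35.5 [574.2  68.8   9.1] [-3.14  -0.     1.542] [ 0.1 -0.7  3.8] 44.3
True 36.6 [573.6  68.8 118.1] [-3.135  0.     1.542] [ 0.4 -0.5 -0. ] 64.3
('at grip', False) 38.5 [573.5   3.7  89.9] [3.14  0.    1.542] [-0.1 -0.1  0.6] 63.9
grip 38.9 [572.7   3.8  90. ] [-3.141  0.     1.542] [-3.   1.4  6.5] 28.1
lift 39.7 [572.4   3.8 104.6] [-3.141 -0.     1.542] [ 0.3  0.2 -5.8] 28.0
```

View pics/crop10.png

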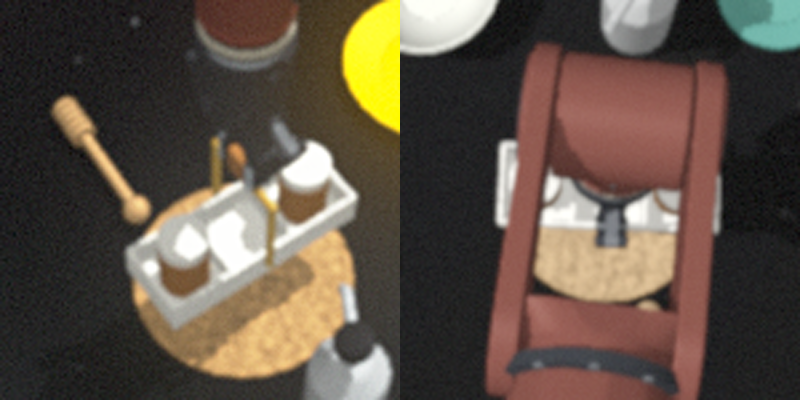

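Both jars stand in the end compartments, and the lifted basket is level with a load of 5.8 N (5.6 expected). I'll carry it to the hook by the reverse path and stop short for a check.

Run:
```python
from h import *
ctrl.servo_line([400,-160,175],190,dn(YS+pi/4))
ctrl.servo_line(st(-155,0,186),190,dn(YS)); ctrl.dwell(.2); rep()
ctrl.servo_line(st(-75,0,186),80); ctrl.dwell(.2); rep()
L=[]
for n,(x,y) in (("scene",(80,210)),("top",(350,150))):
    im=vision.capture(n);cv2.imwrite(f"pics/{n}13.png",im); L.append(cv2.resize(im[y:y+150,x:x+150],(400,400),interpolation=cv2.INTER_CUBIC))
cv2.imwrite("pics/crop11.png",np.hstack(L))
```

```text
42.9 [ 344.3 -317.2  185.8] [-3.141  0.    -0.027] [-0.6  0.3 -5.1] 27.6
 44.3 [ 423.7 -320.5  186. ] [ 3.142  0.    -0.029] [-0.1 -0.4 -6.5] 28.1
```

The viewer's limit is reached, so I go on with force and mask checks. The leading jar has already passed under the hook tip without contact.

Run:
```python
from h import *
h=ctrl.servo_line(st(0,0,186),70,contact_N=5); ctrl.dwell(.2); rep(("over seat",h))
if not h:
    print(ctrl.servo_line(st(0,0,164),25,contact_N=4)); rep("seated")
```

```text
('over seat', False) 45.8 [ 498.7 -322.7  186.1] [ 3.142  0.    -0.029] [-0.4 -0.3 -7. ] 28.0
True
seated 46.5 [ 498.7 -322.4  167. ] [-3.141e+00  1.000e-03 -2.900e-02] [0.9 0.1 4.6] 27.8
```

It seated at z=167.0, exactly as expected. I'll release, retreat straight up, clear the views and compare with the first pictures.

Run:
```python
from h import *
jaws.command_gripper(60); rep("open"); ctrl.dwell(.3)
ctrl.servo_line(st(0,0,270),100); rep()
ctrl.move_ptp([262,480,260],dn(2.7)); ctrl.dwell(.5); rep()
for n in("scene","top"):
    a=cv2.imread(f"pics/{n}0.png"); b=vision.capture(n); cv2.imwrite(f"pics/{n}14.png",b)
    # tray, grip and jar lids via masks in the basket region
    for k,im in(("before",a),("after",b)):
        hsv=cv2.cvtColor(im,cv2.COLOR_BGR2HSV).astype(int);H,S,V=[hsv[...,i] for i in range(3)]
        roi=np.zeros(H.shape,bool)
        if n=="scene": roi[235:360,95:215]=1
        else: roi[170:300,380:470]=1
        for nm,m in(("grip",(abs(H-10)<8)&(S>90)&(V>60)&roi),("amber",(abs(H-13)<8)&(S>70)&(V<130)&(V>40)&roi)):
            y,x=np.nonzero(m); print(n,k,nm,len(x),x.mean().round(1) if len(x) else 0,y.mean().round(1) if len(x) else 0)
        for nm,m in(("yellow",(abs(H-26)<5)&(S>150)&(V>100)),("cork",(abs(H-15)<6)&(S>60)&(S<190)&(V>90)),("teal",(abs(H-85)<10)&(S>80)&(V>70))):
            c,_=cv2.findContours(m.astype(np.uint8),0,1)
            print("  ",k,nm,[(*np.round(cv2.minAreaRect(q)[0],0).astype(int).tolist(),int(cv2.contourArea(q))) for q in c if cv2.contourArea(q)>120])
    # predicted lid centres in the hung basket, after: colour there
    for x in(-65,65):
        P=st(x,0,82+4+70); q=proj(n,[P])[0]; u,v=q.round().astype(int); print(n,"lid",x,q.round(),"before",a[v-2:v+3,u-2:u+3].mean((0,1)).round(),"after",b[v-2:v+3,u-2:u+3].mean((0,1)).round())
    # tray outline: bounding box of white+grey change-free test
    d=cv2.absdiff(cv2.GaussianBlur(a,(5,5),0),cv2.GaussianBlur(b,(5,5),0)).max(2)>45
    c,_=cv2.findContours(d.astype(np.uint8),0,1); print(n,"changed",[cv2.boundingRect(q) for q in c if cv2.contourArea(q)>25])
```

```text
open 46.9 [ 496.4 -320.5  163.4] [-3.137  0.007 -0.029] [-0.5 -0.1 -0.4] 59.6
 48.4 [ 498.5 -322.2  268.8] [-3.136  0.008 -0.029] [ 0.7 -0.2 -0.8] 60.0
 51.9 [262. 480. 260.] [-3.142  0.     2.7  ] [-0.6 -0.9 -0.2] 60.2
scene before grip 159 133.1 263.0
scene before amber 110 138.4 271.4
   before yellow [(354, 174, 2415)]
   before cork [(135, 266, 187), (455, 325, 10595), (281, 255, 4768), (228, 210, 395), (547, 6, 162), (491, 52, 13943), (334, 9, 271)]
   before teal [(277, 356, 2417), (305, 132, 383)]
scene after grip 276 139.8 277.9
scene after amber 226 143.8 283.8
   after yellow [(354, 174, 3261)]
   after cork [(132, 266, 226), (455, 325, 10626), (281, 255, 4759), (228, 210, 383), (359, 16, 295), (547, 6, 160), (487, 50, 14392)]
   after teal [(278, 356, 2411), (305, 132, 379)]
scene lid -65 [125. 253.] before [195. 201. 201.] after [250. 252. 251.]
scene lid 65 [153. 298.] before [198. 200. 197.] after [224. 227. 224.]
scene changed [(140, 309, 23, 15), (162, 302, 8, 11), (144, 298, 9, 8), (156, 292, 9, 10), (113, 263, 23, 14), (117, 249, 20, 13), (108, 240, 32, 19), (334, 143, 37, 56), (119, 52, 4, 20), (348, 5, 14, 20), (378, 0, 23, 29), (329, 0, 22, 15), (168, 0, 10, 38)]
top before grip 119 441.1 238.4
top before amber 37 450.2 239.0
   before yellow []
   before cork [(280, 241, 5497), (280, 33, 32592)]
   before teal [(170, 316, 388), (352, 136, 1727)]
top after grip 266 427.6 239.5
top after amber 58 441.7 238.7
   after yellow []
   after cork [(442, 238, 123), (280, 241, 5487), (280, 33, 32591)]
   after teal [(170, 316, 391), (352, 135, 1724)]
top lid -65 [432. 268.] before [244. 248. 250.] after [243. 248. 249.]
top lid 65 [432. 211.] before [245. 250. 251.] after [240. 246. 247.]
top changed [(32, 380, 17, 10), (0, 367, 8, 28), (406, 282, 37, 5), (413, 259, 13, 19), (143, 241, 43, 20), (158, 216, 39, 20), (413, 203, 18, 22), (440, 198, 4, 25)]
```

Run:
```python
from h import *
a=cv2.imread("pics/top0.png");p=cv2.imread("pics/top14.png")
b=vision.capture("top");ctrl.dwell(.7);c=vision.capture("top")
for k,im in(("before",a),("hung",p),("b",b),("c",c)):
    m=(im.min(2)>200)&(np.indices(im.shape[:2])[1]>404)&(np.indices(im.shape[:2])[1]<446)
    m[:180]=0;m[300:]=0
    q,_=cv2.findContours(m.astype(np.uint8),0,1); print(k,cv2.boundingRect(np.vstack(q)))
    g=im.min(2).astype(int); print("  cols424 rows192-202",g[192:202,418].tolist(),"rows276-290",g[276:290,424].tolist())
print(sensors.state()["clock"]); ctrl.job_done()
```

```text
before (405, 180, 37, 103)
  cols424 rows192-202 [195, 212, 215, 215, 217, 226, 235, 221, 199, 216] rows276-290 [247, 246, 240, 221, 211, 224, 206, 145, 65, 37, 25, 30, 27, 33]
hung (405, 180, 37, 105)
  cols424 rows192-202 [197, 212, 214, 214, 214, 214, 218, 227, 234, 214] rows276-290 [172, 151, 197, 231, 236, 223, 224, 230, 194, 110, 36, 27, 28, 30]
b (405, 180, 37, 105)
  cols424 rows192-202 [197, 212, 214, 214, 213, 215, 217, 228, 235, 214] rows276-290 [171, 151, 196, 230, 237, 223, 225, 230, 194, 112, 38, 30, 23, 31]
c (405, 180, 37, 105)
  cols424 rows192-202 [194, 211, 214, 214, 213, 214, 218, 228, 234, 215] rows276-290 [172, 151, 196, 231, 237, 223, 225, 229, 193, 112, 39, 32, 28, 24]
52.775
the job is handed in; nothing more can be done
```

The loaded basket hangs on the hook by its bar, with a jar in each end compartment, and I handed the job in at 52.8 s of the 72 s allowed. I took it off the hook, stood it on the cork mat and let go. Both white-lidded jars then went into the end compartments, and I regripped and rehung it.

**Last checks that passed**
- The bar seated at the same height reading it had before the first lift (167 mm).
- The last view of the basket, lifted off the mat, showed both jars upright. The wrist read 5.8 N, against about 5.6 N for the basket and jars. After hanging, the scene view was bright where both lids should be; the top view could not tell lid from tray.
- The basket is still: three top pictures over about a second agree. The gripper is well away from everything.
- By colour masks, the plate, mat, dipper, green lid and turquoise jar stayed where they were. A before/after comparison showed no change at the pump, bowl or black look-alike.

**What failed or disagreed**
- **First grasp:** it closed above the grip block without moving anything. The tool's reported height is about 35 mm lower than the fingertips really are. I measured this with a light touch on the block and worked from that.
- **Camera bias:** the two cameras disagreed by about 7 mm in x, so I used the average, which matched the robot.
- **Basket position:** it hangs 1–2 pixels (about 3–4 mm) nearer the robot than at the start, possibly with a slight tilt.
- **Hooking and end state:** the picture viewer had reached its limit, so these were checked by forces and image masks, not by eye.

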